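# Dock the board carriage on its mark and load the tray

## Task

Unlock the clamp lever of the board carriage, slide the carriage along its rail until its pointer faces the pointed mark, and push the lever fully back to lock it there. Then push the board tray from the infeed shelf straight across the gap onto the carriage until it rests against the end stop, keeping it flat all the way: do not lift it or let it sag into the gap. Leave the other things on the bench where they are.

Things in the scene. Friction and masses are not known exactly. Their poses are not given: they have to be found in the camera images.
- lever_grip (a point): Centre of the clamp lever's cross grip: a round bar 18 across, 54 long (along the rail), on a straight round stem 12 across, 90 from lever_pivot. The lever swings in the vertical plane across the rail and stays where it is left. Locked, it leans 34 degrees from upright towards -x (the robot's side), grip 139 above the table; unlocked, equally far towards +x. Push it from either side.
- lever_pivot (a point): Lever's hinge axis (along the rail), 64.5 above the table, on the carriage, 28.5 beyond stop_face. It lies between two cheeks, tops 84 high, which reach 30 to either side of the axis (x) and 20 to either side of this point along the rail. Moves with the carriage.
- clamp_lever (a joint): Lever angle: 0 = fully locked (at its end, leaning to the robot's side), 1.2 = fully unlocked. Below about 0.45 its cam bites on the rail, the carriage holds against some 15 N and the lever resists with up to about 0.6 N m (7 N at the grip); above that the carriage is free and the lever resists with 0.2 N m.
- carriage (a joint): Position of the carriage along its rail, 0 to 0.19 m between end stops; grows away from the shelf (along +y of the rail). Unlocked it resists with about 4 N and stays where it is left.
- carriage_handle (a point): Square upright post, 18 x 18, at the carriage's far end, from 53 to 111 above the table, for moving the carriage. The point is on its axis, 85 above the table. Along the rail it has 39 free towards the lever's cheeks (84 high) and is open on the far side; the carriage's foot around it is 54 high.
- carriage_pointer (a point): Tip of the small steel pointer in the middle of the carriage deck's +x edge, 60 above the table. Its x axis points across the rail, its y axis along the rail away from the shelf, its z up.
- index_tip (a point): Tip of the mark: a small steel block (24 x 22, top 63.5 high) beside the rail on its +x side, with a pointed nose facing the carriage. Axes parallel to those of carriage_pointer. The carriage is on the mark when the two tips face each other, i.e. have the same position along the rail (they stay about 4 apart across it).
- stop_face (a point): On the carriage deck (60 above the table): middle of the foot of the end stop's face that the tray comes to rest against. y axis along the rail, away from the shelf. The deck before it is 136 long and 122 wide between side lips 10 high; the stop is 16 high. When the tray rests against it, tray_center is 65 before this point.
- shelf_lip (a point): Middle of the carriage-side edge of the fixed infeed shelf's deck, 62 above the table (2 above the carriage deck). The deck is 150 long (to -y of this point) and 117 wide between side lips 10 high, open at both ends. Axes parallel to those of carriage_pointer. With the carriage on the mark the gap between the decks is 35 to 50.
- tray_center (a point): Centre (half-way up) of the open tray with a circuit board in it: 110 wide (x), 130 long (y), 28 high, walls 4 thick, about 0.3 kg. It starts on the shelf, its long side along the rail direction, in line with the carriage deck, and slides when its back wall (-y end) is pushed with a few newtons.
- drive: Bystander: a metal disk-drive case, 102 x 147 x 26, lying flat (mm). Origin at its underside.
- spool: Bystander: a flanged solder spool standing on end, 64 across, 46 high (mm). Origin at its underside.
- screwdriver: Bystander: a screwdriver, 180 long, lying (mm). Origin about the middle of its length.
- meter: Bystander: a hand-held multimeter, 85 x 170 x 38, lying flat (mm). Origin at its underside.
- bin: Bystander: an open parts bin, 90 x 130 x 45, with one divider (mm). Origin at its underside.
- bottle: Bystander: a capped white bottle, 68 across, 170 high (mm). Origin at its underside.
- mug: Bystander: a white mug, 80 across, 90 high (mm). Origin at its underside.
- tray: The tray itself: origin at the centre of its underside, 14 below tray_center; same axes.
Mind the look-alikes: they are no part of the job. What is shaped like the tray but orange or pink is not meant.

How it is judged:
By the outcome, as a careful person would: the job done as asked, in the order asked, and still so for the second after the job is handed in, with the robot touching nothing.
It also fails if it takes over 72 s, if anything falls off the work surface, if the arm or the gripper's body presses on something with over 40 N, if the wrist force passes 120 N, or if a joint passes its speed limit or range.

## Robot

A 7-joint arm with a two-finger parallel gripper is mounted at the origin on the work surface. World frame = base frame: x ahead of the robot, y to its left, z up, the work surface at z = 0. Lengths are in mm, angles in rad, forces in N, time in s.
With the tool pointing down it reaches from about 400 to 925 mm from the base axis. Payload 5.6 kg.
Tool frame: the origin (TCP) lies between the finger pads; the fingertips stand 25 mm ahead of it and the grasp point (between the pads) lies 6 mm ahead of it; x points along the fingers, y is the direction in which the jaws open and shut, and the axes are right-handed (so a half turn about x gives the same grasp; the last joint's range is limited). The gripper opens to 85 mm and grips with 20 to 120 N. Pads are 22 mm wide; open, the fingers measure 114 mm over their backs; the gripper's body (76 mm by 85 mm) begins 54 mm behind the grasp point. The pads swing forward as they close: fully open they stand 13 mm farther back than shut.
Start: joints at [-1.268, 0.468, -0.012, 1.603, 0.006, 1.071, -0.056], TCP at [220.356, 611.515, 256.29] pointing down, gripper open.
Joint ranges: [-2.53, 2.53], [-0.31, 2.02], [-1.57, 1.55], [0.28, 2.44], [-1.29, 4.43], [0.15, 1.84], [-2.92, 2.92]. Speed limits (rad/s): [2.57, 2.57, 3.14, 3.14, 3.14, 3.14, 3.14].

## Interface

Orientations are given as a unit quaternion [w, x, y, z].
In Python, from station import bot gives the robot as it stands. Calls block until the motion is done:
- bot.move_to(position, orientation): joint-space move of the TCP to a pose.
- bot.move_linear(position, rate=150, rot=None, max_force=None): straight line of the TCP; rot=None keeps the orientation; rate is the mean speed in mm/s. With max_force (N) it stops when the force on the tool has changed by that much, and returns True; else False.
- bot.move_j(angles): joint-space move.
- bot.set_gripper(opening): opening from 0.0 (shut) to 1.0 (fully open); the grip force is fixed at half the most; returns when the fingers have stopped.
- bot.dwell(seconds).
- bot.solve_ik(position, orientation): joint angles nearest the present ones, or None.
- bot.observe(): the state.
- bot.snapshot(name): name is "side" or "top" or "wrist"; returns the picture (400x640x3 uint8, red, green, blue); there is no depth.
- bot.camera_info(name): a dict with "fx", "fy", "cx", "cy" (pixels), "k1" (the pictures are not rectified: a ray, as slopes to the right and down, at radius r is drawn at 1 + k1 r^2 times it, then the intrinsics apply), "rvec" (rotation vector, rad) and "tvec" (3), from world to camera coordinates, as OpenCV has them. Camera axes: x right, y down, z forward; pixel columns grow to the right and rows downward; lengths in mm; the calibration is good to about 2 mm. A picture is of the moment at which its call begins: read the wrist's pose just before it. camera_info takes no time and is no camera call; for the wrist camera it gives the pose at the moment of the call.
A pose or a line that the arm cannot do raises bot.Unreachable and nothing moves.
- bot.close_job(): hands the job in, once; it reports no verdict.
Trained networks look in the newest picture that a camera, given by its name, has taken for a name from the list of things; names that differ only in an ending like _2 or _b are one class to them, and where a whole thing is asked for, a point or a joint stands for the part that bears it (a point fixed in the world has none). Each returns a list of dicts, best first, with "p" (0 to 1); they miss things now and then, are a little off and sometimes report something else, mostly with a low value. They report only what shows in the picture. A call takes as long as a camera call. They do not tell look-alikes from the thing itself.
- bot.silhouettes(camera, name): "region" (400x640 bool, what is visible of it) and "at" ([column, row] in pixels, amid what is visible of it).
The state is a dict: "time": time; "joints": joint angles; "qd": joint speeds; "joint_efforts": joint torques, N m; "ee_pos": TCP position; "tool_rot": TCP orientation; "force": force on the tool from outside, world axes, zero at the start; "torque": the same for the moment, N m; "opening": opening from 0.0 (shut) to 1.0 (fully open).
Only numpy, scipy, OpenCV 4.12 (cv2) and the standard library are available. Lean on these libraries where they do the work, as an engineer would, in place of code of your own. Each camera call takes 0.05 s, during which the arm holds its last target.

## Working session

There is one attempt and no reset: what is moved stays moved. The work goes in short steps, each a Python script; the robot and the scene stay as the last script left them, time stands still between calls to the robot, and variables do not carry over. Pictures are saved under pics/ and viewed, and the job is handed in when it is done.

```bash
ls; mkdir -p pics; python3 - <<'E'
from station import bot
import cv2
s=bot.observe(); print(s)
for n in ("side","top","wrist"):
    im=bot.snapshot(n); cv2.imwrite(f"pics/a_{n}.png",im[:,:,::-1]); print(n,bot.camera_info(n))
print(bot.observe()["time"])
E
```

```text
pics
{'time': 0.0, 'joints': array([-1.2680189 ,  0.46840533, -0.01161494,  1.60365086,  0.00600713,
        1.07136781, -0.05630129]), 'qd': array([3.81182485e-04, 2.02568119e-04, 1.64866233e-03, 5.05682982e-05,
       1.30189342e-03, 6.43292765e-04, 3.91614351e-04]), 'joint_efforts': array([-7.96503855e-06, -5.32389021e+01,  2.13211309e-02, -2.51298738e+01,
        1.13479313e-02,  7.90841121e-03, -2.49669831e-06]), 'ee_pos': array([220.18385726, 611.01862685, 255.30873875]), 'tool_rot': array([ 0.69649654,  0.12102844,  0.69662709, -0.12229225]), 'force': array([ 0.17740712,  0.10270945, -0.19480446]), 'torque': array([0.02354337, 0.00792563, 0.00463677]), 'opening': 1.0015798282234545}
side {'fx': 456.27253714803584, 'fy': 456.27253714803584, 'cx': 321.8271679856336, 'cy': 201.05438211090984, 'k1': -0.039848951233737655, 'rvec': array([ 2.08503357, -0.82790373,  0.38599382]), 'tvec': array([-450.02679375,  263.78887826, 1175.60010009])}
top {'fx': 407.2246204747209, 'fy': 407.2246204747209, 'cx': 318.56191725619595, 'cy': 193.8655449527022, 'k1': 0.02547115968993982, 'rvec': array([ 2.17155848, -2.17535863,  0.14155469]), 'tvec': array([-123.108508  ,  515.21430914, 1460.39788491])}
wrist {'fx': 281.5753963197631, 'fy': 281.5753963197631, 'cx': 316.7535693171745, 'cy': 199.28046164322475, 'k1': -0.04975138771454377, 'rvec': array([-2.38903655, -1.67826416, -0.21816015]), 'tvec': array([-649.25266303,  -33.89778915,  379.37952297])}
0.15
```

View pics/a_side.png

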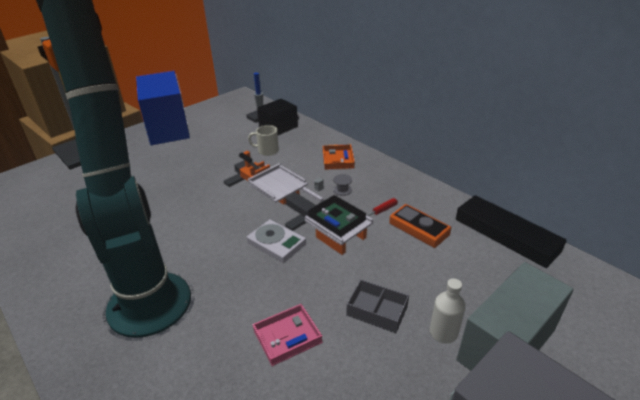

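View pics/a_top.png

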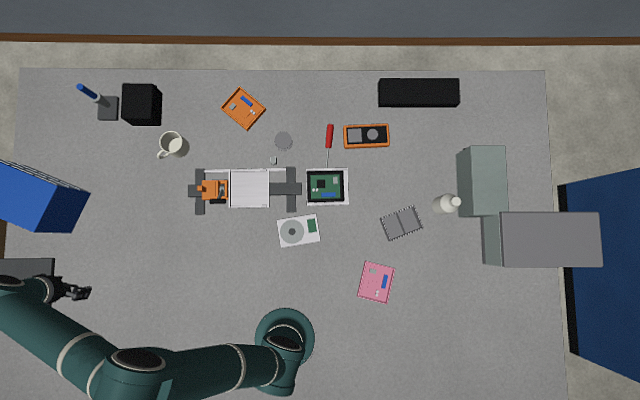

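View pics/a_wrist.png

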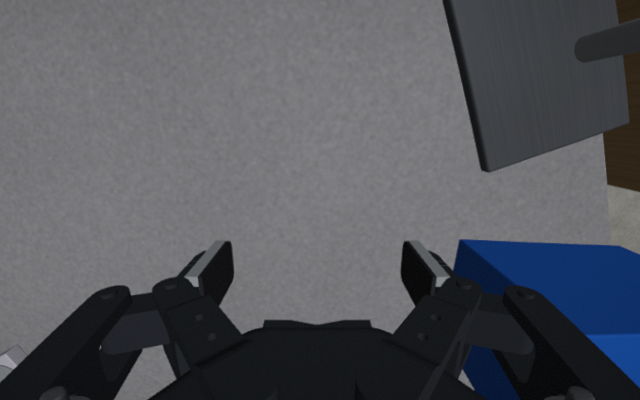

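The tray with the green board and white rim is at top (326,186) and side (338,220). Its look-alikes are the orange tray at top (244,108) and the pink one at top (376,282). The carriage deck is at top (250,188), the lever assembly near (212,188), and the index block near (273,160).

```bash
cat > h.py <<'E'
from station import bot
import numpy as np, cv2
def P(info,pts):
    """world->pixel"""
    D=np.array([info["k1"],0,0,0,0]);K=np.array([[info["fx"],0,info["cx"]],[0,info["fy"],info["cy"]],[0,0,1]])
    return cv2.projectPoints(np.asarray(pts,float).reshape(-1,1,3),info["rvec"],info["tvec"],K,D)[0].reshape(-1,2)
def W(info,px,z):
    D=np.array([info["k1"],0,0,0,0]);K=np.array([[info["fx"],0,info["cx"]],[0,info["fy"],info["cy"]],[0,0,1]])
    n=cv2.undistortPoints(np.asarray(px,float).reshape(-1,1,2),K,D).reshape(-1,2)
    R=cv2.Rodrigues(info["rvec"])[0]; t=np.asarray(info["tvec"]); c=-R.T@t
    d=np.c_[n,np.ones(len(n))]@R
    z=np.broadcast_to(z,(len(n),))
    return c+d*((z-c[2])/d[:,2])[:,None]
def tri(infos,pxs):
    from scipy.optimize import least_squares
    x0=W(infos[0],pxs[0],60)[0]
    r=least_squares(lambda X:np.concatenate([(P(i,X)[0]-p) for i,p in zip(infos,pxs)]),x0)
    return r.x,np.abs(r.fun).max()
def save(im,name,crop=None,s=1):
    if crop: a,b,c,d=crop; im=im[b:d,a:c]
    im=cv2.resize(im,None,fx=s,fy=s,interpolation=cv2.INTER_CUBIC) if s!=1 else im
    cv2.imwrite(f"pics/{name}.png",im[:,:,::-1])
E
python3 - <<'E'
from h import *
ti=bot.camera_info("top");si=bot.camera_info("side")
names=["lever_grip","lever_pivot","carriage_handle","carriage_pointer","index_tip","stop_face","shelf_lip","tray_center","tray","carriage","clamp_lever"]
H=dict(lever_grip=139,lever_pivot=64.5,carriage_handle=85,carriage_pointer=60,index_tip=60,stop_face=60,shelf_lip=62,tray_center=76,tray=76,carriage=60,clamp_lever=100)
for n in names[:]:
    for c,i in(("top",ti),("side",si)):
        for r in bot.silhouettes(c,n)[:3]:
            print(n,c,round(r["p"],2),np.round(r["at"],1),r["region"].sum(),W(i,[r["at"]],H[n])[0].round(0))
im=bot.snapshot("top");save(im,"b_top",(180,130,360,245),4)
im=bot.snapshot("side");save(im,"b_side",(215,130,385,260),4)
print(bot.observe()["time"])
E
```

```text
lever_grip top 0.56 [240.6 186.1] 2218 [529. 142. 139.]
lever_grip top 0.39 [366.2 137. ] 1139 [ 700. -287.  139.]
lever_grip side 0.48 [247.8 159.5] 125 [477. 200. 139.]
lever_grip side 0.32 [375.6 302.4] 2285 [ 333. -479.  139.]
lever_pivot top 0.71 [239.9 188.9] 2243 [529. 157.  64.]
lever_pivot side 0.86 [272.  180.6] 1742 [521. 140.  64.]
carriage_handle top 0.62 [240.8 186.5] 2205 [535. 150.  85.]
carriage_handle side 0.73 [272.2 177.5] 1795 [516. 129.  85.]
carriage_pointer top 0.71 [237.2 188. ] 2217 [533. 167.  60.]
carriage_pointer side 0.9 [269.  177.6] 1735 [529. 167.  60.]
index_tip top 0.59 [298.4 227.2] 1151 [393. -52.  60.]
index_tip top 0.42 [271.6 157.9] 53 [642.  46.  60.]
index_tip side 0.69 [319.4 182.8] 115 [628.  27.  60.]
stop_face top 0.84 [239.  185.7] 2195 [541. 161.  60.]
stop_face side 0.67 [269.4 179.2] 1874 [524. 159.  60.]
stop_face side 0.59 [249.1 158.5] 143 [552. 314.  60.]
shelf_lip top 0.79 [343.  196.2] 385 [ 503. -211.   62.]
shelf_lip top 0.63 [271.7 158.2] 42 [641.  45.  62.]
shelf_lip side 0.77 [333.9 233.9] 808 [ 485. -190.   62.]
tray_cente
[... 185 characters left out ...]
.94 [338.2 155.6] 737 [773.  87.  76.]
tray_center side 0.85 [338.6 214.8] 1389 [ 542. -151.   76.]
tray_center side 0.78 [285.6 332.9] 2560 [ 168. -366.   76.]
tray top 0.91 [240.9 105.7] 1069 [830. 156.  76.]
tray top 0.76 [326.2 186.1] 1169 [ 538. -150.   76.]
tray top 0.61 [377.5 281.8] 1243 [ 203. -327.   76.]
tray side 0.9 [286.1 333.9] 2524 [ 167. -369.   76.]
tray side 0.89 [336.9 212.4] 1446 [ 547. -139.   76.]
tray side 0.89 [338.2 156.2] 665 [770.  84.  76.]
carriage top 0.74 [237.9 189.2] 2088 [529. 165.  60.]
carriage side 0.66 [273.8 180.5] 1733 [530. 142.  60.]
clamp_lever top 0.55 [223.8 200.1] 147 [486. 205. 100.]
clamp_lever side 0.54 [249.  161.4] 136 [506. 242. 100.]
1.35
```

View pics/b_top.png

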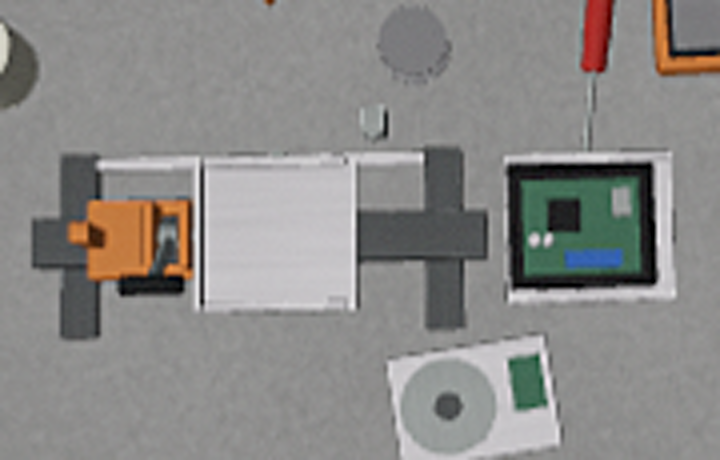

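View pics/b_side.png

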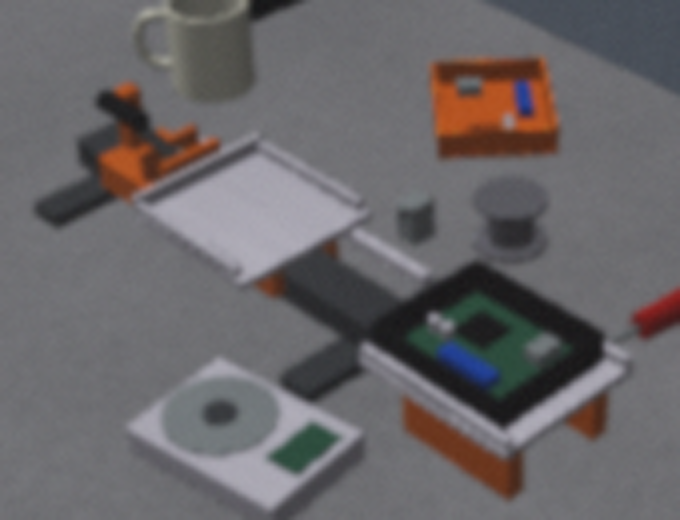

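```bash
python3 - <<'E'
from h import *
from scipy.spatial.transform import Rotation as R
ti=bot.camera_info("top");si=bot.camera_info("side")
f=lambda c:(np.array(c)/4+[180,130])
g=lambda c:(np.array(c)/4+[215,130])
for n,c,z in [("stopTL",(203,158),60),("stopBL",(203,308),60),("deckTR",(356,158),60),("deckBR",(356,308),60),("nose",(374,140),60),
 ("gripL",(120,286),139),("gripR",(183,285),139),("handle",(78,232),111),("trayTL",(508,164),90),("trayTR",(655,162),90),("trayBL",(510,290),90),("trayBR",(658,288),90),("shelfTL",(505,155),72),("shelfBL",(508,302),72)]:
    print(n,W(ti,[f(c)],z)[0].round(1))
for n,c,z in [("stopnear",(140,200),60),("stopfar",(258,140),76),("deckFar",(368,215),70),("deckNear",(240,282),60),("gripC",(122,105),139),("handle",(127,88),111),("nose",(400,218),60),("trayL",(362,335),90),("trayTop",(480,263),90),("trayR",(605,337),90),("trayB",(500,415),90)]:
    print(n,W(si,[g(c)],z)[0].round(1))
for a,b,n in [((374,140),(400,213),"nose"),((151,286),(122,105),"grip")]:
    print(n,tri([ti,si],[f(a),g(b)]))
s=bot.observe();w=bot.camera_info("wrist");Rc=cv2.Rodrigues(w["rvec"])[0];c=-Rc.T@w["tvec"]
q=s["tool_rot"];Rt=R.from_quat([q[1],q[2],q[3],q[0]]).as_matrix()
print(Rt.T@(c-s["ee_pos"]),"\n",Rt.T@Rc.T,"\n",Rt)
E
```

```text
stopTL [599.8 191.5  60. ]
stopBL [464.9 188.7  60. ]
deckTR [600.   54.7  60. ]
deckBR [464.7  53.3  60. ]
nose [616.4  38.7  60. ]
gripL [477.3 242.9 139. ]
gripR [478.1 190.4 139. ]
handle [526.5 286.8 111. ]
trayTL [589.5 -82.2  90. ]
trayTR [ 591.4 -212.2   90. ]
trayBL [477.9 -84.   90. ]
trayBR [ 479.5 -213.7   90. ]
shelfTL [600.7 -79.4  72. ]
shelfBL [468.9 -82.1  72. ]
stopnear [474.9 200.3  60. ]
stopfar [587.8 183.2  76. ]
deckFar [586.6  40.   70. ]
deckNear [464.4  52.3  60. ]
gripC [483.3 221.7 139. ]
handle [526.9 282.3 111. ]
nose [611.5  29.7  60. ]
trayL [465.2 -93.1  90. ]
trayTop [586.8 -89.6  90. ]
trayR [ 588.6 -216.4   90. ]
trayB [ 475.2 -224.6   90. ]
nose (array([617.84113986,  38.22805657,  57.47809373]), np.float64(0.2975937750582034))
grip (array([477.98373806, 215.24526701, 143.95150115]), np.float64(0.4005418498284996))
[-1.18831838e+02  3.31964945e-02 -6.47406183e+01] 
 [[ 7.74390506e-05 -2.57543860e-01  9.66266606e-01]
 [ 9.99999910e-01 -3.82663451e-04 -1.82135722e-04]
 [ 4.16662851e-04  9.66266534e-01  2.57543807e-01]] 
 [[ 3.88401017e-05  3.38937207e-01  9.40808997e-01]
 [ 3.44084666e-05  9.40808996e-01 -3.38937209e-01]
 [-9.99999999e-01  4.55361506e-05  2.48788075e-05]]
```

```bash
cat >> h.py <<'E'
from scipy.spatial.transform import Rotation as Rot
def Q(yaw=0.0,flip=False):
    "tool x down, tool y along world y rotated by yaw"
    M=np.array([[0,0,1.],[0,1,0],[-1,0,0]]).reshape(3,3)
    # columns: x=(0,0,-1), y=(0,1,0), z=(1,0,0)
    M=np.column_stack([[0,0,-1],[0,1,0],[1,0,0]]).astype(float)
    q=(Rot.from_euler("z",yaw)*Rot.from_matrix(M)).as_quat()
    return np.array([q[3],q[0],q[1],q[2]])
E
python3 - <<'E'
from h import *
for p,y in [((680,80,240),0),((680,80,150),0),((430,217,152),0),((560,217,152),0),((527,285,94),0),((640,134,152),0),((533,-240,95),0),((533,-240,95),np.pi/2),((533,-240,95),-np.pi/2),((533,-20,95),np.pi/2),((533,-20,95),-np.pi/2)]:
    j=bot.solve_ik(p,Q(y)); print(p,round(y,2),None if j is None else np.round(j,2))
bot.set_gripper(0.0)
bot.move_to((680,80,240),Q(0))
i=bot.camera_info("wrist");im=bot.snapshot("wrist");save(im,"c_wrist1")
bot.move_linear((680,80,150))
i2=bot.camera_info("wrist");im=bot.snapshot("wrist");save(im,"c_wrist2")
import pickle;pickle.dump((i,i2),open("c.pkl","wb"))
s=bot.observe();print(s["time"],s["ee_pos"],s["force"])
E
```

```text
(680, 80, 240) 0 [-0.33  0.54  0.24  1.54 -0.14  1.08  1.51]
(680, 80, 150) 0 [-0.29  0.64  0.19  1.6  -0.14  0.92  1.51]
(430, 217, 152) 0 [-0.62  0.33  0.1   2.1  -0.05  0.71  1.08]
(560, 217, 152) 0 [-0.5   0.51  0.1   1.82 -0.07  0.82  1.2 ]
(527, 285, 94) 0 [-0.58  0.59  0.03  1.84 -0.03  0.71  1.04]
(640, 134, 152) 0 [-0.38  0.59  0.17  1.68 -0.12  0.88  1.41]
(533, -240, 95) 0 [ 0.05  0.59  0.41  1.9  -0.35  0.72  2.24]
(533, -240, 95) 1.57 [-0.48  1.09  1.33  1.93 -1.17  1.21 -1.83]
(533, -240, 95) -1.57 [-0.31  0.77  0.94  1.92 -0.82  0.89  1.06]
(533, -20, 95) 1.57 [-0.92  1.02  1.34  2.05 -1.15  1.14 -2.17]
(533, -20, 95) -1.57 [-0.42  0.54  0.49  2.03 -0.4   0.67  0.34]
5.4583 [680.92084143  80.101143   151.36378551] [ 0.25161079  0.15442835 -0.11100639]
```

View pics/c_wrist1.png

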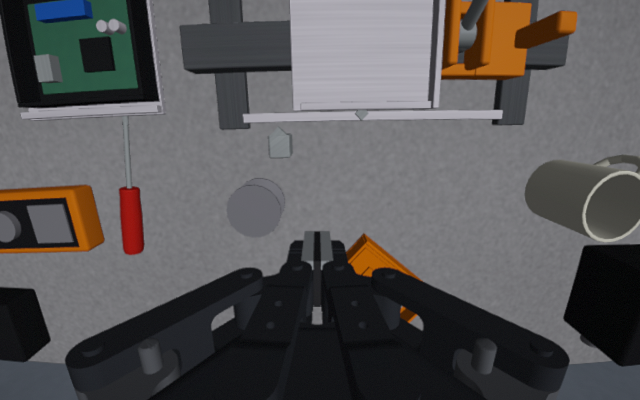

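View pics/c_wrist2.png

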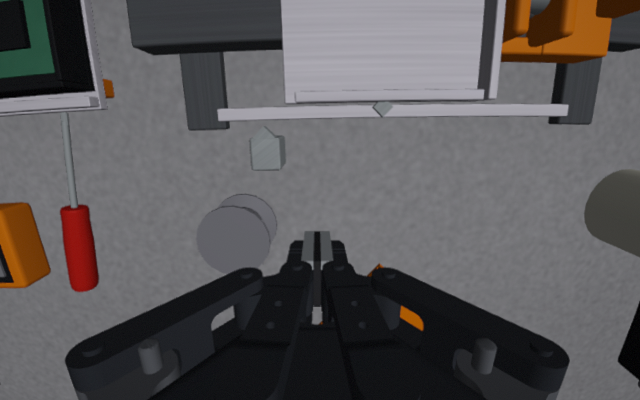

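```bash
python3 - <<'E'
import cv2
im=cv2.imread("pics/c_wrist2.png");c=cv2.resize(im[85:175,240:400],None,fx=5,fy=5,interpolation=cv2.INTER_CUBIC);cv2.imwrite("pics/c_z2.png",c)
E
```

```text
(no output)
```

View pics/c_z2.png

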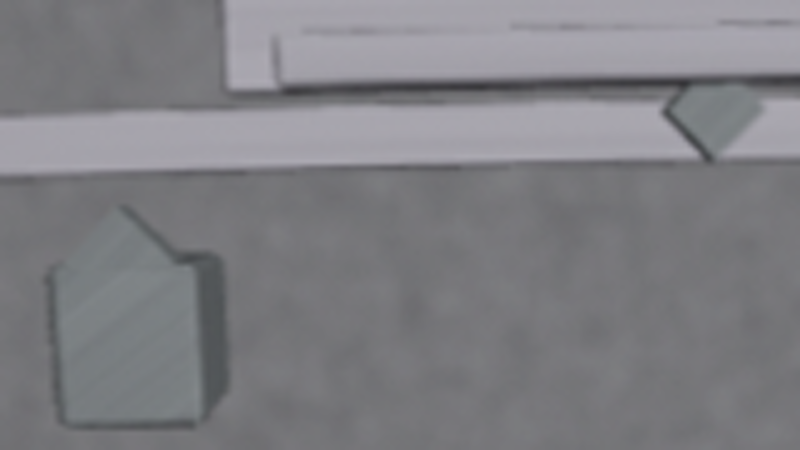

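```bash
python3 - <<'E'
from h import *
import pickle
i1,i2=pickle.load(open("c.pkl","rb"))
f=lambda c:(np.array(c)+.5)/5-.5+[240,85]
for z in (60,63.5):
    print(z,"ptr",W(i2,[f((711,160))],z)[0].round(1),"nose",W(i2,[f((121,206))],z)[0].round(1))
# rail strip direction, height unknown ~ ; deck edge
print("deck corner(tray end,+x)",W(i2,[f((228,90))],60)[0].round(1),"strip bottom edge",W(i2,[(219,121),(567,115)],40).round(1))
# first picture
print("pic1: stop top edge",W(i1,[(440,2),(439,107)],76).round(1))
print("pic1 handle top",W(i1,[(556,18),(575,12),(575,25)],111).round(1))
print("pic1 shelf corner",W(i1,[(161,108),(22,115)],72).round(1))
E
```

```text
60 ptr [610.4 126.8  60. ] nose [616.8  41.7  60. ]
63.5 ptr [610.5 126.   63.5] nose [616.8  42.4  63.5]
deck corner(tray end,+x) [600.8  57.6  60. ] strip bottom edge [[613.    2.5  40. ]
 [605.9 284.8  40. ]]
pic1: stop top edge [[505.6 192.7  76. ]
 [597.6 200.   76. ]]
pic1 handle top [[526.3 278.3 111. ]
 [520.6 294.8 111. ]
 [530.5 296.4 111. ]]
pic1 shelf corner [[ 598.2  -72.6   72. ]
 [ 601.1 -225.3   72. ]]
```

```bash
python3 - <<'E'
from h import *
q=Q(0.022)
bot.move_linear((640,80,260),rate=300)
bot.move_to((430,219,230),q)
print(bot.move_linear((430,219,155),rate=150,max_force=8))
print(bot.move_linear((585,219,155),rate=70,max_force=18))
s=bot.observe();print(s["time"],s["ee_pos"],s["force"])
bot.move_linear((s["ee_pos"][0]-15,219,155),rate=100)
bot.move_linear((500,219,260),rate=250)
bot.move_linear((580,100,300),rate=300)
save(bot.snapshot("side"),"d_side",(215,130,315,230),6)
save(bot.snapshot("wrist"),"d_wrist")
print(bot.observe()["time"])
E
```

```text
False
True
8.4833 [461.02864184 218.7986656  154.37987257] [-0.13356199  0.75117291  0.44635179]
10.15
```

View pics/d_side.png

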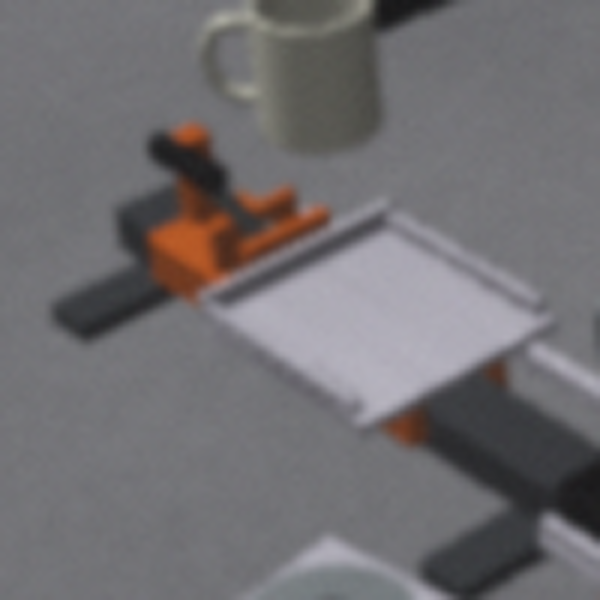

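View pics/d_wrist.png

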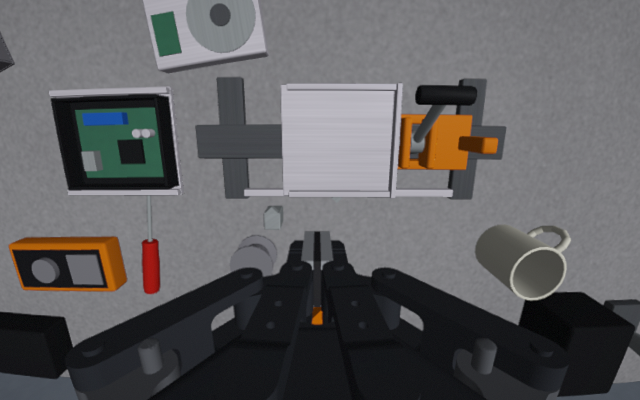

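The force limit tripped on the contact impact, and the lever is still locked: its grip is at wrist (446,95), on the robot's side. I'll push again, starting gently at the contact.

```bash
python3 - <<'E'
from h import *
q=Q(0.022)
bot.move_to((450,219,190),q)
bot.move_linear((450,219,155),rate=150)
print(bot.move_linear((480,219,155),rate=20,max_force=30))
s=bot.observe();print(s["time"],s["ee_pos"],s["force"])
r=bot.move_linear((585,219,155),rate=50,max_force=25)
s=bot.observe();print(r,s["time"],s["ee_pos"],s["force"])
E
```

```text
False
13.025 [476.81989285 219.26340787 154.67351721] [-10.52073049  -0.95111266   7.88151077]
True 14.6 [558.67196418 219.25141335 153.65414568] [-4.53800446  0.16389225  5.82561651]
```

```bash
python3 - <<'E'
from h import *
r=bot.move_linear((575,219,155),rate=20,max_force=20)
s=bot.observe();print(r,s["ee_pos"],s["force"])
bot.move_linear((535,219,156),rate=150)
bot.move_linear((535,219,230),rate=200)
i=bot.camera_info("wrist")
bot.move_linear((580,200,300),rate=250)
save(bot.snapshot("side"),"e_side",(215,130,315,230),6)
i=bot.camera_info("wrist");save(bot.snapshot("wrist"),"e_wrist")
import pickle;pickle.dump(i,open("e.pkl","wb"))
print(bot.observe()["time"])
E
```

```text
True [558.6316677  219.48226181 153.26347748] [-4.23420027  0.15712604  5.51904931]
16.5167
```

View pics/e_side.png

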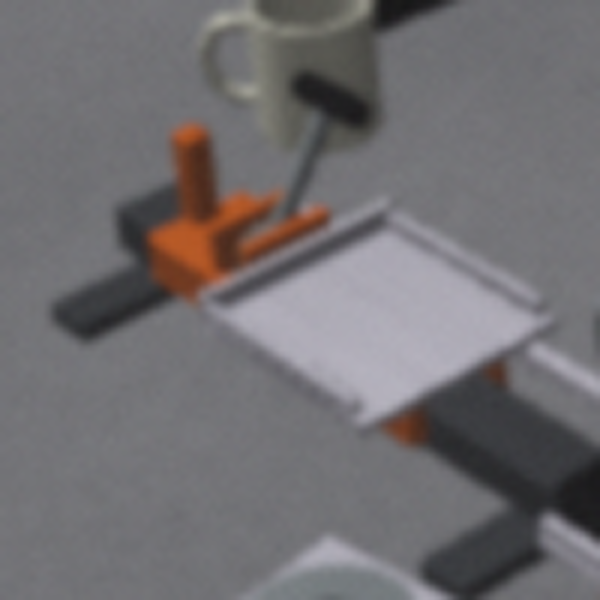

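View pics/e_wrist.png

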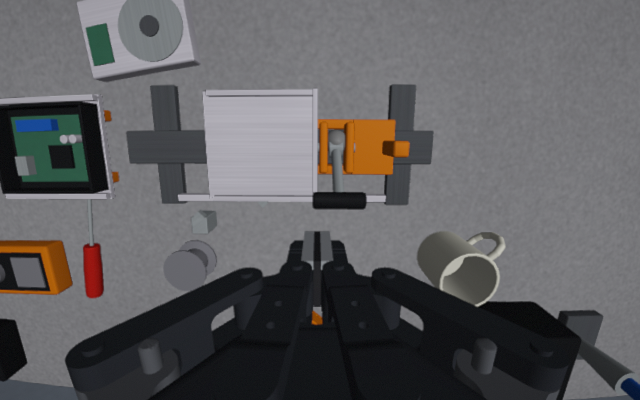

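```bash
python3 - <<'E'
from h import *
import pickle,cv2
i=pickle.load(open("e.pkl","rb"))
print(W(i,[(401.5,149)],111), W(i,[(338,200)],139),P(i,[[528,288,111],[528,288,55]]))
im=cv2.imread("pics/e_wrist.png");cv2.imwrite("pics/e_z.png",cv2.resize(im[90:220,300:440],None,fx=5,fy=4.6,interpolation=cv2.INTER_CUBIC))
E
```

```text
[[528.30879048 289.26444006 111.        ]] [[580.68500232 220.5423315  139.        ]] [[400.36795921 148.67517179]
 [387.97216435 147.10825077]]
```

View pics/e_z.png

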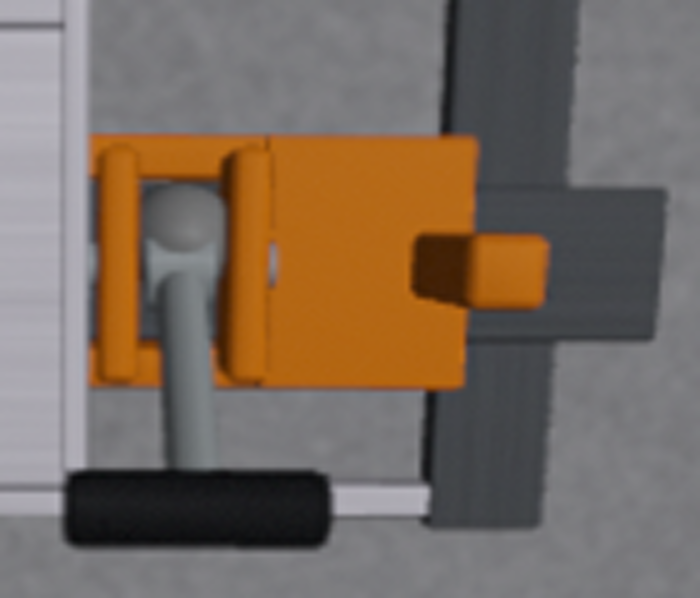

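```bash
python3 - <<'E'
from h import *
q=Q(0.022)
bot.set_gripper(0.47)
bot.move_to((528.3,289,180),q)
print(bot.move_linear((528.3,289,102),rate=120,max_force=10))
bot.set_gripper(0.0)
s=bot.observe();print(s["time"],s["ee_pos"],s["force"],s["opening"]*85)
p=s["ee_pos"]; p[2]=102
print(bot.move_linear(p+np.array([1.87,-85.2,0]),rate=45,max_force=40))
s=bot.observe();print(s["time"],s["ee_pos"],s["force"],s["opening"]*85)
import pickle
i=bot.camera_info("wrist");save(bot.snapshot("wrist"),"f_wrist");pickle.dump(i,open("f.pkl","wb"))
E
```

```text
False
18.7833 [528.92890149 289.19442964 103.21080836] [-0.06968468 -0.85630626  5.16232599] 16.85424000545937
False
20.825 [530.8528309  205.4791855  103.20370122] [-2.28811944  2.93374515  9.52407449] 16.768689888985705
```

View pics/f_wrist.png

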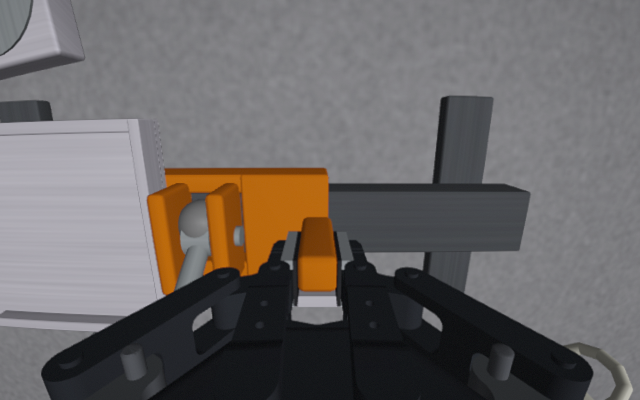

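```bash
python3 - <<'E'
from h import *
import pickle
q=Q(0.022)
bot.set_gripper(0.47)
s=bot.observe();p=s["ee_pos"]
bot.move_linear((p[0],p[1],185),rate=200)
bot.move_to((685,42,150),q)
bot.dwell(0.2)
i=bot.camera_info("wrist");im=bot.snapshot("wrist");save(im,"g_wrist");save(im,"g_z",(260,70,400,170),5.5)
pickle.dump(i,open("g.pkl","wb"))
print(bot.observe()["time"])
E
```

```text
22.9417
```

View pics/g_z.png

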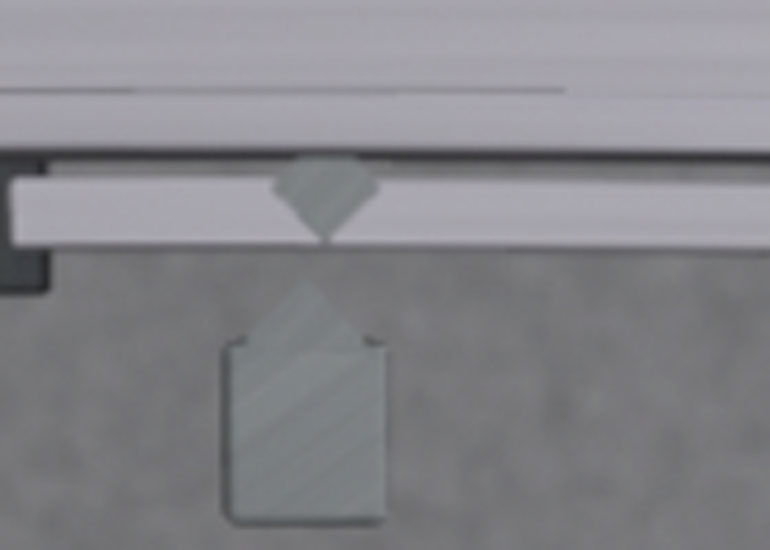

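View pics/g_wrist.png

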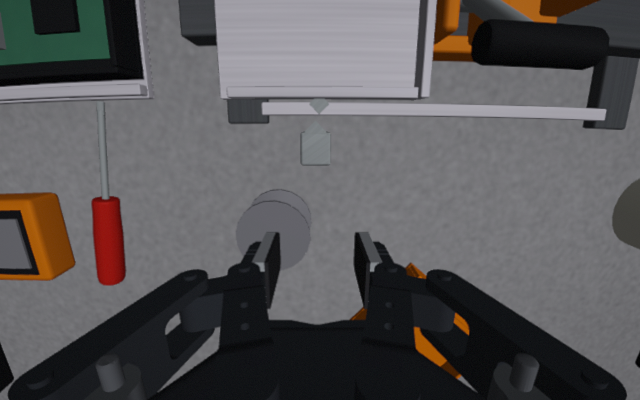

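```bash
python3 - <<'E'
from h import *
import pickle
i=pickle.load(open("g.pkl","rb"))
f=lambda c:(np.array(c)+.5)/5.5-.5+[260,70]
a=W(i,[f((325,242))],60)[0];b=W(i,[f((307,283))],60)[0];b2=W(i,[f((307,283))],63.5)[0]
print(a,b,b2,b-a)
for n,z,p,q in [("strip",40,(262,114),(605,119)),("deck",60,(221,97.5),(417,98))]:
    w=W(i,[p,q],z);print(n,w.round(1),(w[0,0]-w[1,0])/(w[1,1]-w[0,1]))
E
```

```text
[612.13850136  44.18650844  60.        ] [617.36995504  41.97106196  60.        ] [617.40904106  41.9833823   63.5       ] [ 5.23145368 -2.21544648  0.        ]
strip [[ 6.127e+02 -1.000e-01  4.000e+01]
 [ 6.057e+02  2.832e+02  4.000e+01]] 0.02475632140933923
deck [[602.5 -25.4  60. ]
 [599.3 113.8  60. ]] 0.022832555033460995
```

```bash
python3 - <<'E'
from h import *
import pickle
q=Q(0.022)
bot.move_linear((600,150,190),rate=300)
bot.move_linear((530.5,206,180),rate=300)
bot.move_linear((530.5,206,102),rate=150,max_force=10)
bot.set_gripper(0.0)
p0=bot.observe()["ee_pos"];print(p0)
c=p0.copy();c[2]=101.5
goal=p0[1]-2.4
c[1]=goal
for k in range(4):
    bot.move_linear(c,rate=15);bot.dwell(0.15)
    y=bot.observe()["ee_pos"][1];print(y-p0[1])
    if abs(y-goal)<0.2:break
    c=c.copy();c[1]+=goal-y
bot.set_gripper(0.47)
s=bot.observe();p=s["ee_pos"];print(p)
bot.move_linear((p[0],p[1],185),rate=200)
bot.move_to((685,42,150),q)
bot.dwell(0.2)
i=bot.camera_info("wrist");im=bot.snapshot("wrist");save(im,"h_wrist");save(im,"h_z",(260,70,400,170),5.5)
pickle.dump(i,open("h.pkl","wb"))
print(bot.observe()["time"])
E
```

```text
[531.49606069 205.98071363 103.37847822]
-0.44971366370774035
-2.131569622111158
-2.1660403668793435
-2.2624984699712627
[531.44241115 200.77314387 101.31022066]
28.775
```

View pics/h_z.png

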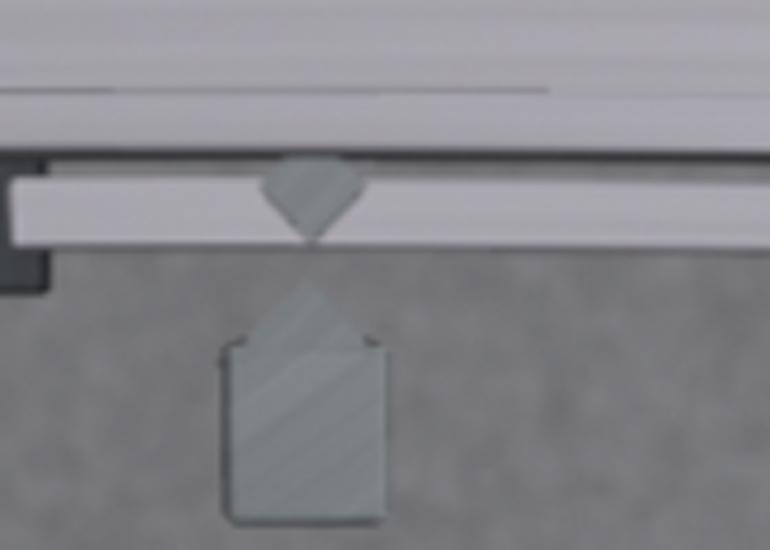

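```bash
python3 - <<'E'
from h import *
import pickle
q=Q(0.024)
bot.set_gripper(0.0)
bot.move_linear((628,137,155),rate=250,rot=q)
r=bot.move_linear((595,136.2,155),rate=25,max_force=30)
s=bot.observe();print(r,s["time"],s["ee_pos"],s["force"])
r=bot.move_linear((465,133.2,155),rate=50,max_force=32)
s=bot.observe();print(r,s["time"],s["ee_pos"],s["force"])
r=bot.move_linear((465,133.2,155),rate=25,max_force=32)
s=bot.observe();print(r,s["time"],s["ee_pos"],s["force"])
bot.move_linear((525,134,158),rate=200)
bot.move_linear((560,110,210),rate=250)
bot.move_to((685,42,150),Q(0.022));bot.dwell(0.2)
i=bot.camera_info("wrist");im=bot.snapshot("wrist");save(im,"i_wrist");save(im,"i_z",(260,70,400,170),5.5)
pickle.dump(i,open("i.pkl","wb"))
save(bot.snapshot("side"),"i_side",(215,130,345,230),5)
print(bot.observe()["time"])
E
```

```text
False 31.3 [598.72415881 136.3801466  157.4524735 ] [6.16052471 0.25500847 4.64870888]
True 33.175 [500.01157587 134.02520434 158.09580541] [ 1.96658571 -0.73137038  0.69148254]
True 33.8167 [499.55057904 133.94146007 158.72888722] [3.1420896  0.35911625 0.6319716 ]
35.475
```

View pics/i_z.png

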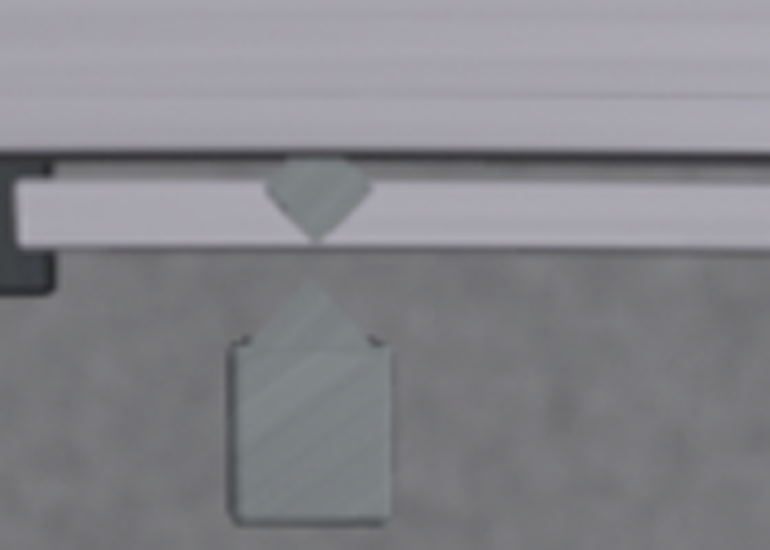

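View pics/i_side.png

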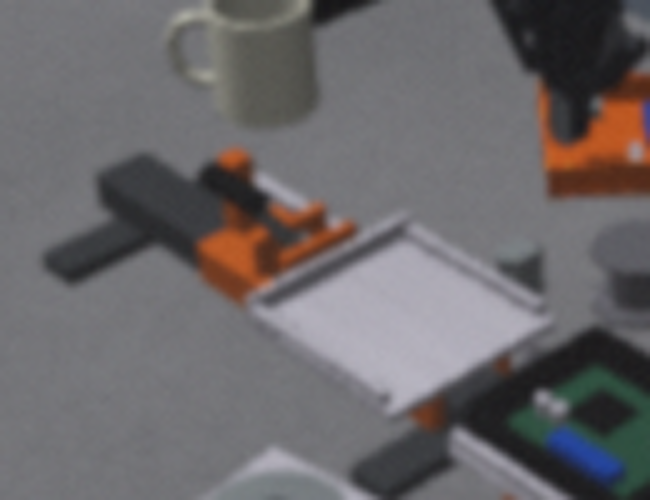

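View pics/i_wrist.png

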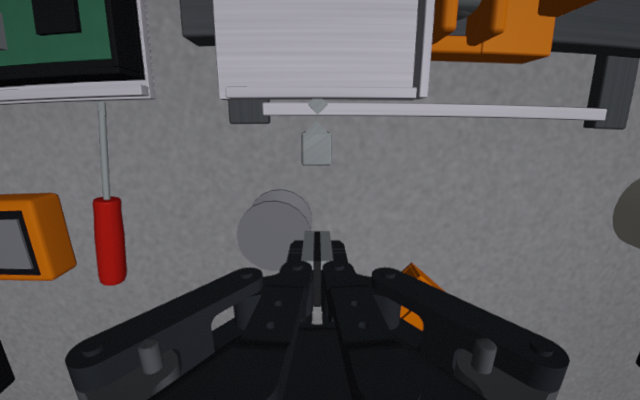

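```bash
python3 - <<'E'
from h import *
import pickle
q=Q(-np.pi/2+0.024)
bot.move_linear((640,-20,200),rate=300)
bot.move_to((537,-262,190),q)
bot.set_gripper(0.6);bot.dwell(0.1)
i=bot.camera_info("wrist");im=bot.snapshot("wrist");save(im,"j_wrist")
pickle.dump(i,open("j.pkl","wb"))
s=bot.observe();print(s["time"],s["ee_pos"])
E
```

```text
37.65 [ 536.97972764 -262.03475576  190.00976351]
```

View pics/j_wrist.png

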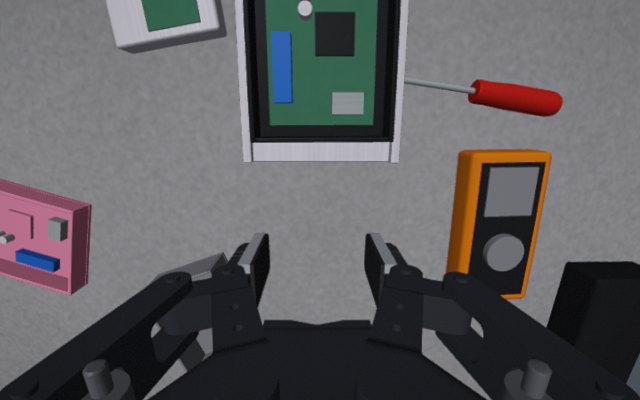

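```bash
python3 - <<'E'
from h import *
import pickle
i=pickle.load(open("j.pkl","rb"))
print(W(i,[(249,141),(394,140)],90).round(1)); print(W(i,[(244,161),(399,161)],62).round(1)); print(W(i,[(236,5),(405,5)],72).round(1), W(i,[(245,5),(397,3)],90).round(1))
im=cv2.imread("pics/j_wrist.png");cv2.imwrite("pics/j_z.png",cv2.resize(im[100:175,230:410],None,fx=4.4,fy=4.4,interpolation=cv2.INTER_CUBIC))
E
```

```text
[[ 484.1 -210.4   90. ]
 [ 595.1 -207.    90. ]]
[[ 472.4 -229.6   62. ]
 [ 608.8 -226.3   62. ]]
[[ 472.7 -110.    72. ]
 [ 600.2 -106.9   72. ]] [[ 483.8 -116.6   90. ]
 [ 589.5 -112.7   90. ]]
```

View pics/j_z.png

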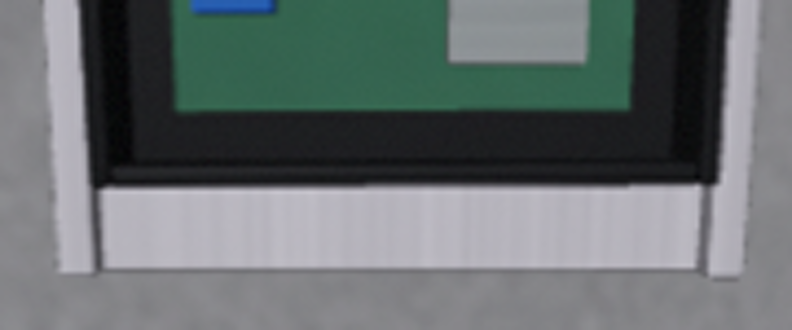

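```bash
python3 - <<'E'
from h import *
import pickle
L=lambda y:(539.6-0.024*(y+208.7),y,93)
x,y,z=L(-242)
bot.move_linear((x,y,190),rate=200)
print(bot.move_linear(L(-242),rate=120,max_force=8))
print(bot.move_linear(L(-212),rate=20,max_force=12), bot.observe()["ee_pos"],bot.observe()["force"])
print(bot.move_linear(L(-130),rate=40,max_force=15))
s=bot.observe();print(s["time"],s["ee_pos"],s["force"])
i=bot.camera_info("wrist");im=bot.snapshot("wrist");save(im,"k_wrist");pickle.dump(i,open("k.pkl","wb"))
save(bot.snapshot("side"),"k_side",(225,130,385,260),4.5)
E
```

```text
False
False [ 539.66925378 -212.02817579   92.9912764 ] [ 0.39213175 -1.05393637 -0.03673406]
False
42.7083 [ 537.88086173 -130.2270538    93.09037154] [ 0.74184804 -3.43600091  2.9505031 ]
```

View pics/k_wrist.png

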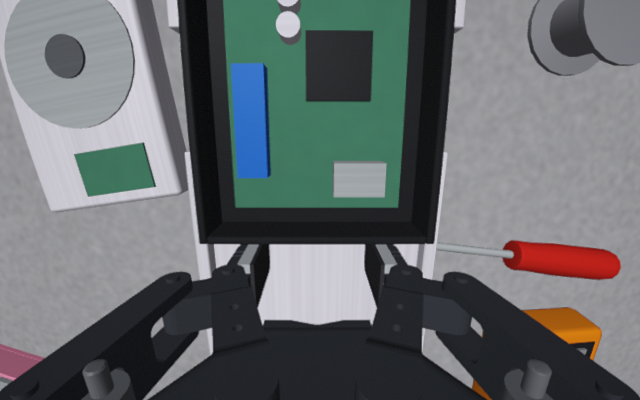

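View pics/k_side.png

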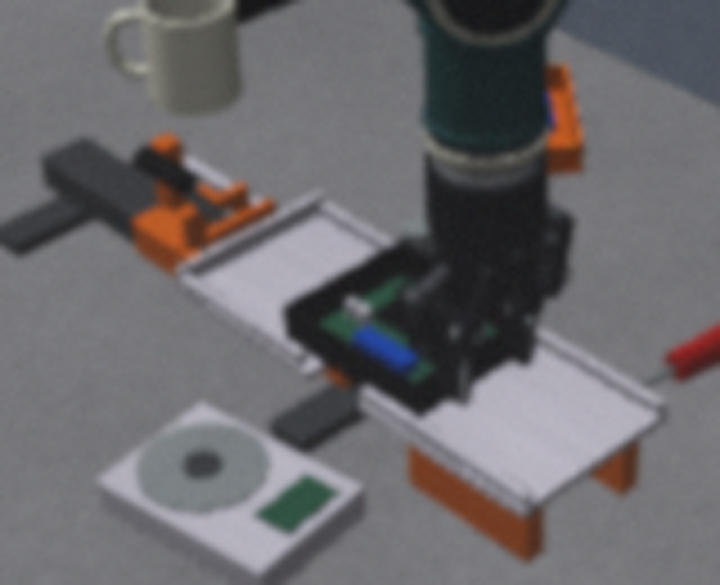

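The tray is straight and flat, and is bridging the gap onto the carriage. I'll keep pushing to the stop.

```bash
python3 - <<'E'
from h import *
import pickle
L=lambda y:(539.6-0.024*(y+208.7),y,93)
print(bot.move_linear(L(-50),rate=40,max_force=15))
s=bot.observe();print(s["time"],s["ee_pos"],s["force"])
r=bot.move_linear(L(-18),rate=12,max_force=9)
s=bot.observe();print(r,s["time"],s["ee_pos"],s["force"])
i=bot.camera_info("wrist");im=bot.snapshot("wrist");save(im,"l_wrist");pickle.dump(i,open("l.pkl","wb"))
E
```

```text
False
44.9583 [535.78296628 -50.04563214  93.02454454] [-0.00915836 -0.95756567 -0.45236525]
True 46.4917 [534.94788069 -34.14475632  92.78222754] [ 0.21371209 -0.03905974 -1.06873816]
```

View pics/l_wrist.png

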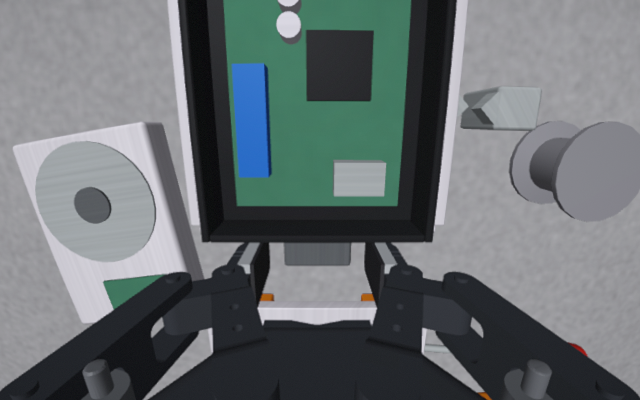

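```bash
python3 - <<'E'
from h import *
import pickle
L=lambda y,z=93:(539.6-0.024*(y+208.7),y,z)
r=bot.move_linear(L(-20),rate=10,max_force=9)
s=bot.observe();print(r,s["time"],s["ee_pos"],s["force"])
bot.move_linear(L(-60),rate=100)
bot.move_linear(L(-60,180),rate=200)
bot.move_linear(L(10,330),rate=300); bot.dwell(0.1)
i=bot.camera_info("wrist");im=bot.snapshot("wrist");save(im,"m_wrist");pickle.dump(i,open("m.pkl","wb"))
print(bot.observe()["time"])
E
```

```text
True 47.1833 [534.3731558  -34.13411845  92.40609967] [ 0.26092467 -0.7859249   1.06976695]
49.025
```

View pics/m_wrist.png

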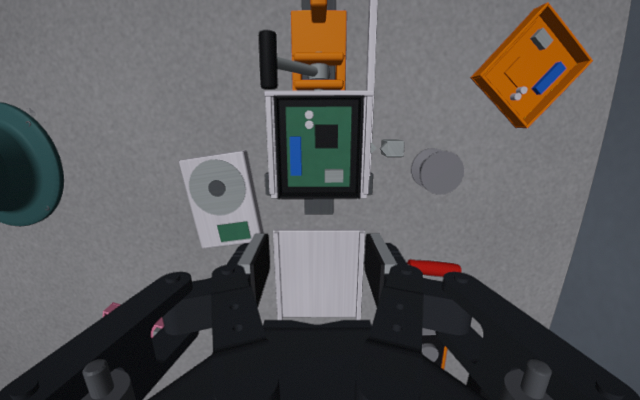

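```bash
python3 - <<'E'
from h import *
import pickle
i=pickle.load(open("m.pkl","rb"))
im=cv2.imread("pics/m_wrist.png");cv2.imwrite("pics/m_z.png",cv2.resize(im[0:215,240:420],None,fx=2.7,fy=2.7,interpolation=cv2.INTER_CUBIC))
bot.set_gripper(0.0)
bot.move_linear((640,42,220),rate=250)
bot.move_to((685,42,160),Q(0.022));bot.dwell(0.2)
im=bot.snapshot("wrist");i2=bot.camera_info("wrist");save(im,"n_wrist");save(im,"n_z",(220,60,440,180),3.6)
save(bot.snapshot("side"),"n_side",(225,130,345,230),6)
pickle.dump(i2,open("n.pkl","wb"))
print(bot.observe()["time"])
E
```

```text
51.9
```

View pics/m_z.png

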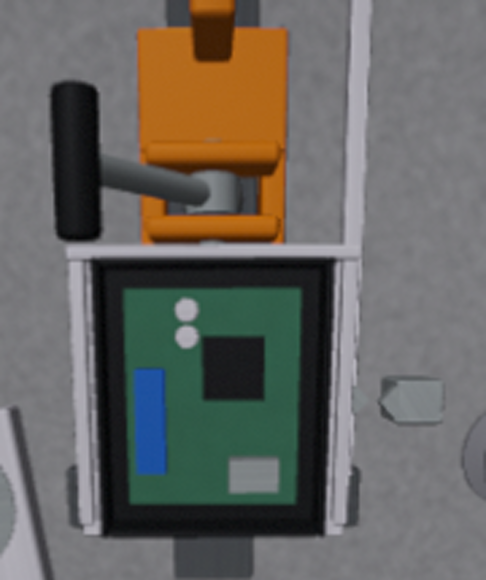

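View pics/n_z.png

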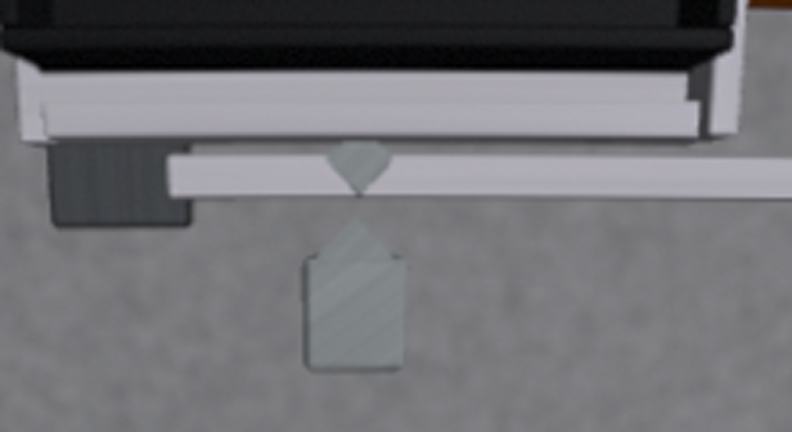

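View pics/n_side.png

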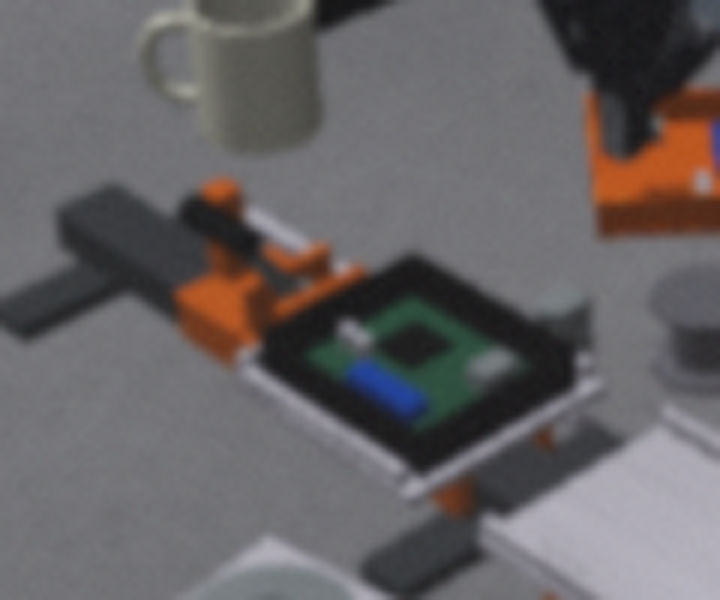

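```bash
python3 - <<'E'
from h import *
import pickle
i=pickle.load(open("m.pkl","rb"));n=pickle.load(open("n.pkl","rb"))
m=lambda c:(np.array(c)+.5)/2.7-.5+[240,0]
print("tray back/front",W(i,[m((215,533)),m((215,262))],90).round(1),"stop front",W(i,[m((215,258))],76).round(1),"deck end",W(i,[m((90,533))],60).round(1))
print("grip",W(i,[m((75,160))],139).round(1))
f=lambda c:(np.array(c)+.5)/3.6-.5+[220,60]
a=W(n,[f((359,195))],60)[0];b=W(n,[f((356,220))],60)[0];print(a,b,(b-a)@[-.024,1,0])
E
```

```text
tray back/front [[536.  -20.6  90. ]
 [533.4 104.   90. ]] stop front [[533.3 106.9  76. ]] deck end [[470.4 -30.   60. ]]
grip [[480.3 135.7 139. ]]
[612.40000017  42.47031585  60.        ] [617.45601121  41.963692    60.        ] -0.6279681167063349
```

```bash
python3 - <<'E'
from h import *
bot.move_linear((685,42,230),rate=200)
print(bot.observe()["time"],bot.close_job())
E
```

```text
the job is handed in; nothing more can be done
52.4 None
```

I did the job in the order asked and handed it in at 52.4 s; no verdict is reported. I unlocked the lever, dragged the carriage about 85 mm to the mark, and pushed the lever back to its end. Then I pushed the tray flat across the gap onto the carriage.

**Last checks:**
- **Pointer:** it faces the mark to within about 0.6 mm, the same after locking as after loading the tray.
- **Lever:** it leans to the robot's side with the grip at x≈480, where 482 is expected. Two pushes met its hard stop.
- **Tray:** a second light push did not move it. Measured from its back edge, the front is within about 1 mm of where the stop should be. The front edge itself read about 5 mm short of that, but it is blurred against the stop in the picture, so I did not rely on it.
- **Flatness:** pictures midway and at the end show the tray straight and flat.
- **Other things on the bench:** those in view look unmoved. I did not measure their positions, and the bin and bottle were not in the last pictures.

My first try at unlocking stopped on the contact bump without moving the lever, so I repeated it more gently. The first carriage move ended about 2.3 mm short, and I corrected it before locking.

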